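Latch the slide transport case

TASK

Shut the upright slide transport case: bring the wire loop on top of it over the keeper so that its crossbar catches behind and under the keeper's lip, then press the lever back over centre until it lies down flat and stays there by itself, drawing the two halves together. Let go of everything and leave the other things on and around the case standing where they are.

Things in the scene. Friction and masses are not known exactly. Their poses are not given: they have to be found in the camera images.
- case: Grey hard case standing upright, held firm in a bolted cradle. 240 mm wide (y), 170 mm high, two halves each 66 mm thick: the fixed half on the -x side, the cover half on the +x side, seam at x = 0. Origin on the bench under the seam, mid-width; +x points from fixed half to cover half, z up. The latch is on the flat top (z = 170 mm), mid-width.
- cover (a joint): Angle (rad) of the cover half about its hinge along y at the case's foot (x 0, z 13 mm). 0 = halves together; a springy seal holds it 0.045 to 0.05 ajar (about 8 mm at the top) until the latch draws it in; well latched it reads about 0.003.
- lever (a joint): Latch lever angle (rad) about lever_hinge: 0 = flat, pointing to -x; 1.57 = upright; 2.1 = open stop, leaning to +x. Slightly stiff: stays where left. Steel plate 30 mm wide (y), 46 long, 4 thick, upper face 4 mm off the hinge axis. With the loop hooked, closing takes up to about 6 N at its end; below about 0.2 rad it is past centre and stays down.
- lever_hinge (a point): Lever hinge axis: x -30 mm, 14 mm above the case top (z 184 mm).
- lever_tip (a point): Upper face of the lever at its end, 46 mm from the hinge; a turned-up lip reaches 7 mm beyond and above it.
- loop_pin (a point): Pin on the lever's underside about which the loop turns, 20 mm from the lever hinge: at lever angle t it lies at lever_hinge + 20 mm * (-cos(t-0.2), sin(t-0.2)) in case x, z.
- loop_bar (a point): Middle of the loop's free crossbar: steel, 8 mm thick, along y, 53 mm long over its rounded ends. Two 6 mm side rods (y +-22.5 mm) join it to loop_pin, 73.7 mm away. The loop swings past the lever's end but its pivot is stiff: it keeps its angle to the lever, so an unhooked loop rises as the lever is pressed. At the start it is thrown back, up and to -x.
- keeper_seat (a point): Where the crossbar's middle belongs: behind (+x of) the keeper, under its lip, 8 mm above the cover's top. Keeper: steel post 24 mm wide (y), 18 mm high, its far face 4 mm to -x of this point; the lip overhangs that face by 5.5 mm, 13 to 18 mm above the top. Moves with the cover; axes as the case's. A bar drawn against the post lies within 1 mm of it in x, 5 mm in z.
- oil_vial: Bystander: vial 24 mm across, 52 mm high, standing on the fixed half's top near one end. Origin under its base.
- slide_box: Bystander: flat white box 85 x 170 x 32 mm beside the case. Origin under its centre.
- beaker: Bystander: glass beaker 68 mm across, 90 mm high. Origin under its base.
- dish: Bystander: closed clear dish 90 mm across, 14 mm high. Origin under its centre.
- stain_bottle: Bystander: amber bottle 48 mm across, 95 mm high. Origin under its base.
- objective_jar: Bystander: small capped jar 38 mm across, 55 mm high. Origin under its base.
- screwdriver: Bystander: screwdriver 160 mm long, lying on the bench.

How it is judged (in metres and radians):
On the way:
1. the loop's crossbar lies behind the keeper, under its lip, while the lever is still up (x of loop_bar in the frame of keeper_seat between -0.005 and 0.004 m and z of loop_bar in the frame of keeper_seat between -0.009 and 0.004 m and value of joint lever above 0.5 rad), for 0.05 s.
At the end, for the whole second after the job is handed in: Crossbar behind the keeper under its lip (within 5 mm of its seat in x, -9 to +4 mm in z), lever down within 0.1 rad and still, cover drawn to within 0.012 rad of shut, vial upright within 30 mm and the other bystanders within 40 mm of their places and not tipped (x of loop_bar in the frame of keeper_seat between -0.005 and 0.004 m and z of loop_bar in the frame of keeper_seat between -0.009 and 0.004 m and value of joint lever below 0.1 rad and velocity of joint lever below 0.05 rad/s and value of joint cover below 0.012 rad and distance of oil_vial from where it was at the start of the episode below 0.03 m and angle between oil_vial's own z axis and vertical below 0.2 rad and distance of each of slide_box, beaker, dish, stain_bottle, objective_jar, screwdriver from where it was at the start of the episode below 0.04 m and angle between each of slide_box, beaker, dish, stain_bottle, objective_jar's own z axis and vertical below 0.3 rad); the robot touches nothing.
It fails at once if the vial on the case is knocked over or pushed along (angle between oil_vial's own z axis and vertical above 0.5 rad or distance of oil_vial from where it was at the start of the episode above 0.03 m).
It fails at once if a bystander on the bench is pushed away or tipped (distance of any of slide_box, beaker, dish, stain_bottle, objective_jar, screwdriver from where it was at the start of the episode above 0.04 m or angle between any of slide_box, beaker, dish, stain_bottle, objective_jar's own z axis and vertical above 0.5 rad).
It also fails if it takes over 61 s, if anything falls off the work surface, if the arm or the gripper's body presses on something with over 40 N, if the wrist force passes 120 N, or if a joint passes its speed limit or range.

ROBOT

A 6-joint arm with a two-finger parallel gripper is mounted at the origin on the work surface. World frame = base frame: x ahead of the robot, y to its left, z up, the work surface at z = 0. Lengths are in m, angles in degrees, forces in N, time in s.
With the tool pointing down it reaches from about 0.4 to 0.825 m from the base axis. Payload 7 kg.
Tool frame: the origin (TCP) lies midway between the tips of the shut fingers; the grasp point (between the pads) lies r.tcp_to_grasp behind it (r.tcp_to_grasp is the distance from the TCP to the grasp point, in m); x points along the fingers, y is the direction in which the jaws open and shut, and the axes are right-handed (so a half turn about x gives the same grasp; the last joint's range is limited). The gripper opens to 88 mm and grips with 3 to 60 N. Pads are 19 mm wide; open, the fingers measure 130 mm over their backs; the gripper's body (78 mm by 193 mm) begins 47 mm behind the grasp point.
Start: joints at [86.694, 20.546, 0.682, 0, -70.136, -16.507], TCP at [0.229, 0.635, 0.227] pointing down, gripper open.
Joint ranges: [-176.03, 176.03], [-82.01, 121.73], [-58.28, 71.71], [-173.87, 95.51], [-174.79, -0.11], [-173.66, 173.66]. Speed limits (degrees/s): [136.94, 136.94, 172.46, 180, 180, 180].

INTERFACE

Orientations are given as [roll, pitch, yaw] about the fixed x, y, z axes, in that order (R = Rz(yaw) Ry(pitch) Rx(roll)).
In Python, from plant import r gives the robot as it stands.
- The arm moves only by the tool carry_out, never from a script. Its argument "moves" is a list of rows, each a list of 7 numbers: the shift along the world's x, y, z in mm, then the turn, a rotation vector about the world's x, y, z in rad, then the opening in per cent of the stroke, from 0 (shut) to 100 (fully open). In form: [[x, y, z, wx, wy, wz, claw], ...]. A call has 1 to 5 rows; each row is the pose to reach, as a shift and turn from the pose commanded when the call began; what a row does not reach only later rows make up. A row lasts 1/10 s, in which the tool goes at most 50 mm and 8.59 degrees, less where a joint would pass 70% of its speed; a pose out of reach is approached as far as the arm can. A call with a gripper value outside its range is refused whole. The fingers move at their own pace and stop on an object; "squeeze" is the grip in N (left out, the last holds). Time passes only in rows, so rows that repeat a pose let the fingers close. It gives the time, the measured TCP pose, the force and the opening at its end, in the units of the state.
- r.get_state(): the state, without advancing time (a new reading comes with each control period).
- r.capture(name): name is "side" or "top" or "wrist"; returns the picture (384x512x3 uint8, blue, green, red); there is no depth.
- r.camera_params(name): a dict with "K" (3x3 intrinsics, pixels), "rvec" (rotation vector, rad) and "tvec" (3), from world to camera coordinates, as OpenCV has them. Camera axes: x right, y down, z forward; pixel columns grow to the right and rows downward; lengths in m; the calibration is good to about 2 mm. The wrist camera is an equidistant fisheye: a pixel r from the principal point sees the ray r / f radians off the axis. A picture is of the moment at which its call begins: read the wrist's pose just before it. camera_params takes no time and is no camera call; for the wrist camera it gives the pose at the moment of the call.
- r.close_job(): hands the job in, once; it reports no verdict.
The state is a dict: "time_s": time; "joints": joint angles; "qd": joint speeds; "joint_torque": joint torques, N m; "tcp_pos": TCP position; "eef_rot": TCP orientation; "contact_force": force on the tool from outside, world axes, zero at the start; "moment": the same for the moment, N m; "gripper_width": finger opening in m.
Only numpy, scipy, OpenCV 4.12 (cv2) and the standard library are available. Lean on these libraries where they do the work, as an engineer would, in place of code of your own. Each camera call takes 0.05 s, during which the arm holds its last target. There are 200 camera calls.

## Working session

There is one attempt and no reset: what is moved stays moved. The work goes in short steps, Python scripts to look and compute and a tool call to move; the robot and the scene stay as the last step left them, time stands still between calls to the robot, and variables do not carry over. Pictures are saved under pics/ and viewed, about 8 in all and at most 12, crops included, and the job is handed in when it is done.

Besides the shell and the picture viewer there is one more tool, called after "Call:" by a JSON object that holds its "op" and its "data", one argument or row to a line. carry_out: Moves the arm, as the interface text tells. Its arguments: {"type":"object","properties":{"moves":{"type":"array"},"squeeze":{"type":"number"}},"required":["moves"]}

```bash
ls; mkdir -p pics
python3 - <<'E'
from plant import r
import cv2, numpy as np
s=r.get_state(); print(s['time_s'],s['tcp_pos'],s['eef_rot'],s['gripper_width'],r.tcp_to_grasp)
for n in("side","top","wrist"):
    p=r.camera_params(n); im=r.capture(n); cv2.imwrite(f'pics/{n}0.png',im)
    R=cv2.Rodrigues(np.array(p['rvec'],float))[0]; print(n,np.array(p['K']).tolist(),'cam pos',-R.T@np.array(p['tvec']).ravel(),'axis',R[2])
E
```

```text
pics
0.0 [0.2286424  0.63457685 0.2256427 ] [  95.28941569   89.90542967 -104.52738451] 0.08757874738382829 0.0188
side [[354.01373567781917, 0.0, 251.1509741569372], [0.0, 354.01373567781917, 188.14706220362197], [0.0, 0.0, 1.0]] cam pos [ 0.57690703 -0.52650746  0.60089659] axis [ 0.01294123  0.78406398 -0.62054508]
top [[385.38747606492694, 0.0, 256.57550893496557], [0.0, 385.38747606492694, 192.035445047943], [0.0, 0.0, 1.0]] cam pos [0.50330518 0.05973267 1.13387336] axis [ 0.07646929  0.01631773 -0.9969384 ]
wrist [[297.3186396354542, 0.0, 254.56444372709825], [0.0, 297.3186396354542, 187.1010235629933], [0.0, 0.0, 1.0]] cam pos [0.30172897 0.60834925 0.3840253 ] axis [-0.27098093  0.09547108 -0.95783851]
```

View pics/side0.png

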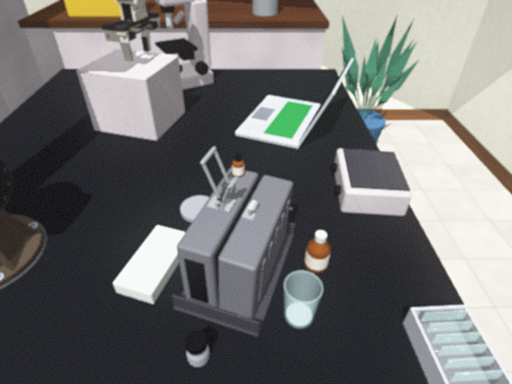

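View pics/top0.png

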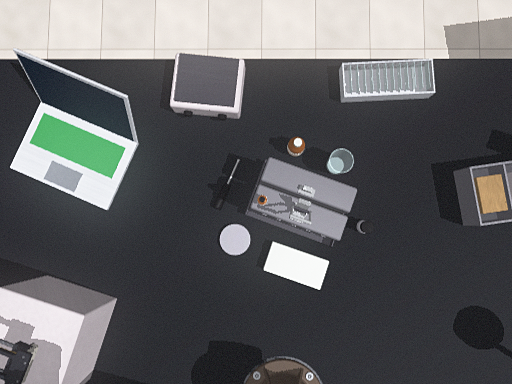

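The side view shows the case at about (240,240), with the loop thrown back at (212,160), the vial at (238,163) and the keeper at (252,208). In the top view the case is at (305,200), with the keeper at (307,190), the lever and loop around (295,210) and the vial at (262,200). I'll zoom in next.

Run:
```python
import cv2, numpy as np
a=cv2.imread('pics/top0.png')[145:260,235:375]; b=cv2.imread('pics/side0.png')[140:325,165:300]
a=cv2.resize(a,None,fx=4,fy=4,interpolation=cv2.INTER_CUBIC); b=cv2.resize(b,None,fx=3,fy=3,interpolation=cv2.INTER_CUBIC)
cv2.imwrite('pics/topz.png',a); cv2.imwrite('pics/sidez.png',b)
```

```text
(no output)
```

View pics/topz.png

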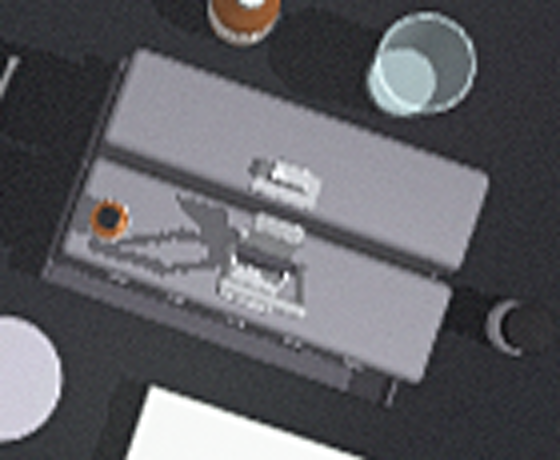

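View pics/sidez.png

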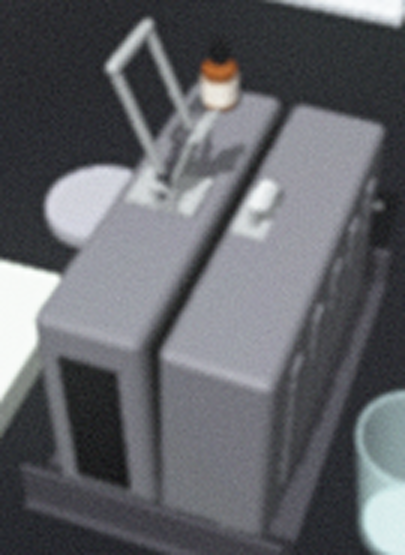

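The top zoom shows the fixed half's top corners at about (93,160), (450,283), (418,382) and (68,248), the keeper at (287,183), the vial at (110,220) and the crossbar from (222,292) to (305,312). In the side zoom the crossbar ends are at (112,68) and (150,22), and the keeper lip is at (265,195).

```bash
cat > h.py <<'E'
from plant import r
import cv2, numpy as np
def ray(n,uv):
    p=r.camera_params(n);R=cv2.Rodrigues(np.array(p['rvec'],float))[0];t=np.array(p['tvec'],float).ravel()
    d=R.T@np.linalg.inv(np.array(p['K']))@np.array([uv[0],uv[1],1.]); return -R.T@t,d/np.linalg.norm(d)
def plane(n,uv,z):
    o,d=ray(n,uv); return o+d*(z-o[2])/d[2]
def tri(a,b):
    A=np.zeros((3,3));v=np.zeros(3)
    for n,uv in(('top',a),('side',b)):
        o,d=ray(n,uv);P=np.eye(3)-np.outer(d,d);A+=P;v+=P@o
    X=np.linalg.solve(A,v); 
    return X,[round(1000*np.linalg.norm((np.eye(3)-np.outer(ray(n,u)[1],ray(n,u)[1]))@(X-ray(n,u)[0])),1) for n,u in(('top',a),('side',b))]
def proj(n,X):
    p=r.camera_params(n);return cv2.projectPoints(np.array([X],float),np.array(p['rvec']),np.array(p['tvec']),np.array(p['K']),None)[0].ravel()
T=lambda u,v:(235+u/4,145+v/4)
S=lambda u,v:(165+u/3,140+v/3)
E
python3 - <<'E'
from h import *
np.set_printoptions(precision=4,suppress=True)
for n,l in dict(fix=[(93,160),(450,283),(418,382),(68,248)],cov=[(140,50),(488,180),(460,270),(105,148)]).items():
    P=np.array([plane('top',T(*q),.17) for q in l]);print(n,P[:,:2].tolist(),'ctr',P.mean(0))
    print([round(float(np.degrees(np.arctan2(*(P[i]-P[j])[[1,0]]))),1) for i,j in((0,1),(3,2),(0,3),(1,2))],[round(float(np.linalg.norm(P[i]-P[j])),3) for i,j in((0,1),(3,2),(0,3),(1,2))])
print('side', [plane('side',S(*q),.17) for q in [(40,325),(150,345),(160,357),(275,385),(278,98),(300,105),(385,125)]])
print('keeper',tri(T(295,180),S(265,193)),plane('top',T(287,183),.188))
print('bar',tri(T(222,292),S(150,22)),tri(T(305,312),S(112,68)))
print('vial',plane('top',T(110,220),.222),plane('side',S(219,105),.17))
E
```

```text
fix [[0.5949834754776238, 0.07140786410454517], [0.5191444072225325, -0.15105429181759863], [0.45784623030136445, -0.13057889167800638], [0.539636971757416, 0.08673358814332364]] ctr [ 0.5279 -0.0309  0.17  ]
[71.2, 69.4, -15.5, -18.5] [0.235, 0.232, 0.057, 0.065]
cov [[0.6648455971436626, 0.04213343478610099], [0.583529319824489, -0.1754856568291467], [0.5272552927616689, -0.1573513569666518], [0.6025894808552531, 0.0639102857000962]] ctr [ 0.5946 -0.0567  0.17  ]
[69.5, 71.2, -19.3, -17.9] [0.232, 0.234, 0.066, 0.059]
side [array([ 0.4668, -0.1381,  0.17  ]), array([ 0.5268, -0.1524,  0.17  ]), array([ 0.5326, -0.1605,  0.17  ]), array([ 0.5921, -0.1792,  0.17  ]), array([0.6   , 0.0697, 0.17  ]), array([0.6149, 0.0615, 0.17  ]), array([0.6709, 0.0387, 0.17  ])]
keeper (array([ 0.5851, -0.0528,  0.189 ]), [np.float64(3.7), np.float64(3.7)]) [ 0.5796 -0.0481  0.188 ]
bar (array([ 0.517 , -0.0013,  0.2751]), [np.float64(5.3), np.float64(5.3)]) (array([ 0.5029, -0.0476,  0.2748]), [np.float64(2.0), np.float64(2.0)])
vial [0.5544 0.0605 0.222 ] [0.5593 0.0616 0.17  ]
```

Run:
```python
import cv2
im=cv2.imread('pics/wrist0.png'); cv2.imwrite('pics/wz.png',cv2.resize(im,(800,600),interpolation=cv2.INTER_CUBIC))
```

```text
(no output)
```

View pics/wz.png

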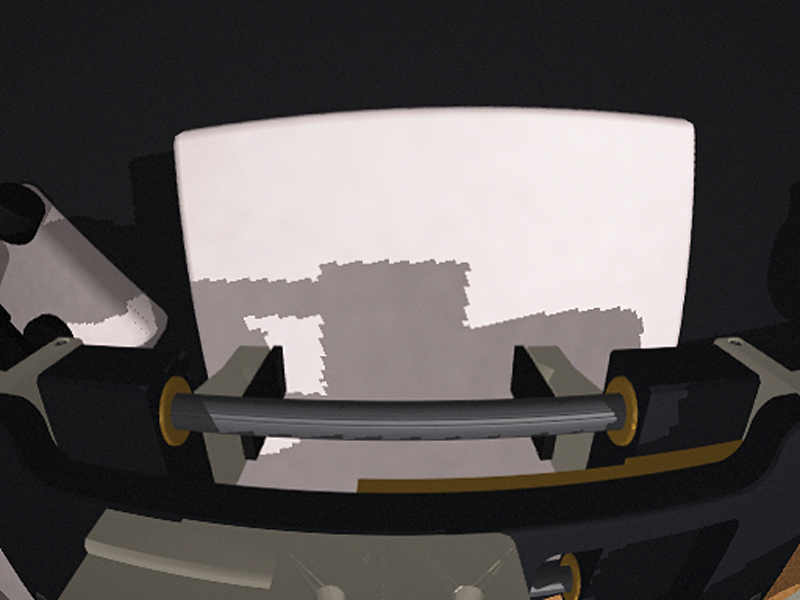

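The wrist view still shows the white block under the start pose, so I'll go over the case for close wrist views. First I'll work out the tool axes and the required turn.

Run:
```python
from h import *
from scipy.spatial.transform import Rotation as Ro
s=r.get_state();M=Ro.from_euler('xyz',s['eef_rot'],degrees=True).as_matrix();print(M.round(3))
print(s['joints'])
print('yaw of tool y',np.degrees(np.arctan2(M[1,1],M[0,1])),'yaw of tool z',np.degrees(np.arctan2(M[1,2],M[0,2])))
```

```text
[[-0.    -0.339 -0.941]
 [-0.001 -0.941  0.339]
 [-1.     0.001 -0.   ]]
[ 8.66925001e+01  2.05810532e+01  6.43750281e-01 -1.34209120e-02
 -7.01335505e+01 -1.65072253e+01]
yaw of tool y -109.81929884022726 yaw of tool z 160.18071119007575
```

Call:
{"op": "carry_out", "data": {
  "moves": [
    [0,0,45,0,0,0,100],
    [0,0,90,0,0,0,100],
    [20,-40,110,0,0,0,100],
    [40,-85,110,0,0,0,100],
    [58,-130,110,0,0,0,100]
  ]
}}

```text
time_s: 0.65
tcp_pos: [0.2871, 0.5038, 0.3368]
eef_rot: [-72.7, 90.0, 87.5]
contact_force: [1.2, 1.1, -0.2]
gripper_width: 0.0876
```

Call:
{"op": "carry_out", "data": {
  "moves": [
    [18,-44,0,0,0,0,100],
    [36,-88,0,0,0,0,100],
    [54,-132,0,0,0,0,100],
    [72,-176,0,0,0,0,100],
    [90,-220,0,0,0,0,100]
  ]
}}

```text
time_s: 1.15
tcp_pos: [0.3769, 0.283, 0.3366]
eef_rot: [-83.6, 90.0, 76.6]
contact_force: [0.7, 0.2, 0.4]
gripper_width: 0.0876
```

Call:
{"op": "carry_out", "data": {
  "moves": [
    [18,-44,0,0,0,0,100],
    [36,-88,0,0,0,0,100],
    [54,-132,0,0,0,0,100],
    [72,-176,0,0,0,0,100],
    [90,-220,0,0,0,0,100]
  ]
}}

```text
time_s: 1.65
tcp_pos: [0.4669, 0.0631, 0.3368]
eef_rot: [-118.4, 90.0, 41.8]
contact_force: [1.2, 0.6, -0.1]
gripper_width: 0.0878
```

Call:
{"op": "carry_out", "data": {
  "moves": [
    [18,-34,0,0,0,0,100],
    [33,-64,0,0,0,0,100],
    [48,-92,0,0,0,0,100],
    [48,-92,0,0,0,0,100],
    [48,-92,0,0,0,0,100]
  ]
}}

```text
time_s: 2.15
tcp_pos: [0.5147, -0.0276, 0.336]
eef_rot: [25.6, 89.9, -174.4]
contact_force: [0.7, 0.0, -0.8]
gripper_width: 0.0877
```

```bash
cat >> h.py <<'E'
def wcap(name):
    s=r.get_state();p=r.camera_params('wrist');im=r.capture('wrist');cv2.imwrite(f'pics/{name}.png',im)
    np.savez(f'pics/{name}.npz',K=p['K'],rvec=p['rvec'],tvec=p['tvec'],tcp=s['tcp_pos'],rot=s['eef_rot']);return im
def wray(name,uv):
    p=np.load(f'pics/{name}.npz');K=p['K'];R=cv2.Rodrigues(p['rvec'])[0];x=np.array([(uv[0]-K[0,2])/K[0,0],(uv[1]-K[1,2])/K[1,1]])
    th=np.linalg.norm(x);d=np.r_[x/th*np.sin(th),np.cos(th)];return -R.T@p['tvec'].ravel(),R.T@d
def isect(rays):
    A=np.zeros((3,3));v=np.zeros(3)
    for o,d in rays:
        P=np.eye(3)-np.outer(d,d);A+=P;v+=P@o
    X=np.linalg.solve(A,v);return X,[round(1000*float(np.linalg.norm(np.cross(X-o,d))),1) for o,d in rays]
def onz(o,d,z): return o+d*(z-o[2])/d[2]
E
python3 - <<'E'
from h import *
im=wcap('w1'); cv2.imwrite('pics/w1z.png',cv2.resize(im,(800,600),interpolation=cv2.INTER_CUBIC))
E
```

```text
(no output)
```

View pics/w1z.png

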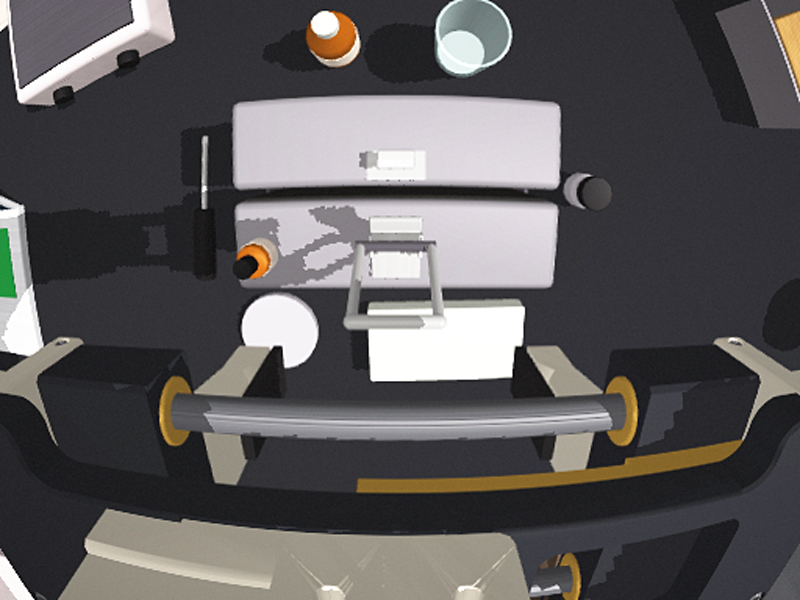

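The wrist view shows the case aligned with the picture. The crossbar runs from (345,323) to (445,323), with the lever below it around (397,262). The keeper lip is at (376-415,150-168), the vial at (252,262), and the halves' seam edges are at rows 188 and 202. I'll take a second view with a baseline along case x.

Call:
{"op": "carry_out", "data": {
  "moves": [
    [-38,14,0,0,0,0,100],
    [-66,24,0,0,0,0,100],
    [-66,24,0,0,0,0,100],
    [-66,24,0,0,0,0,100]
  ]
}}

```text
time_s: 2.6
tcp_pos: [0.4483, -0.002, 0.3374]
eef_rot: [-135.1, 89.9, 25.3]
contact_force: [0.0, -0.3, 0.2]
gripper_width: 0.0878
```

Run:
```python
from h import *
im=wcap('w2'); 
a=cv2.imread('pics/w1.png')[55:225,145:365]
b=im[95:265,145:365]
cv2.imwrite('pics/w12.png',np.vstack([cv2.resize(x,None,fx=3.4,fy=1.75*1,interpolation=cv2.INTER_CUBIC) if 0 else cv2.resize(x,None,fx=1.75,fy=1.75,interpolation=cv2.INTER_CUBIC) for x in(a,b)]))
cv2.imwrite('pics/w2z.png',cv2.resize(im,(800,600),interpolation=cv2.INTER_CUBIC))
```

```text
(no output)
```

View pics/w2z.png

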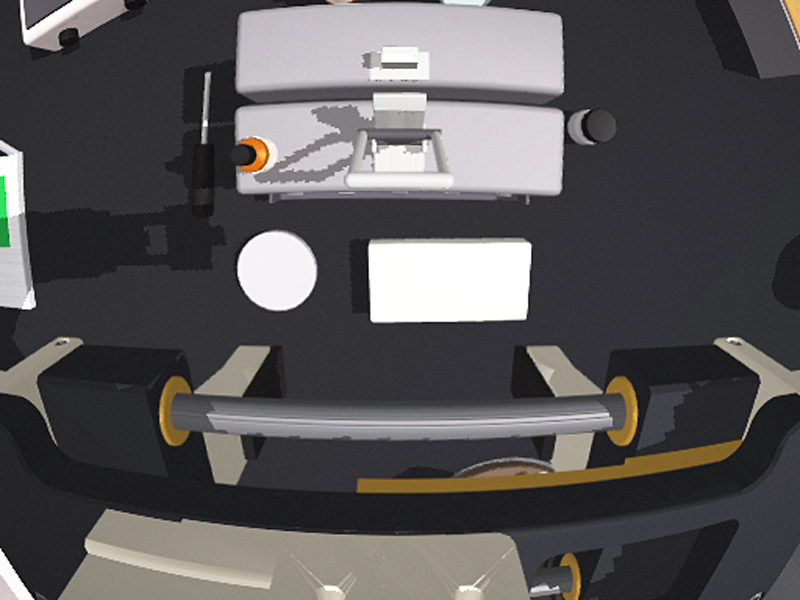

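In the second view the crossbar runs (347,180)-(452,180), the lever end is at (374-426,93-112), the keeper at (382-418,47-68), and the top edges of the fixed half sit at rows ~106 and ~190.

Run:
```python
from h import *
np.set_printoptions(precision=4,suppress=True)
c=lambda q:((q[0]+.5)/1.5625-.5,(q[1]+.5)/1.5625-.5)
W=lambda n,q:wray(n,c(q))
pairs=dict(barL=((345,323),(347,180)),barR=((445,323),(452,180)),bar=((395,323),(400,180)),levend=((397,226),(400,101)),lipTop=((395,150),(400,47)),vialcap=((246,268),(243,155)))
for k,(a,b) in pairs.items():print(k,*isect([W('w1',a),W('w2',b)]))
for n,l in (('w1',[(237,202),(557,202),(553,287),(237,284)]),('w2',[(237,106),(562,108),(560,192),(237,190)])):
    P=np.array([onz(*W(n,q),.168) for q in l]);print(n,P[:,:2].tolist(),P.mean(0)[:2],[round(float(np.degrees(np.arctan2(*(P[i]-P[j])[[1,0]]))),1) for i,j in((0,1),(3,2))],[round(float(np.linalg.norm(P[i]-P[j])),3) for i,j in((0,1),(3,2),(0,3),(1,2))])
for n,l in (('w1',[(234,103),(560,103),(560,188),(234,188)]),):
    P=np.array([onz(*W(n,q),.168) for q in l]);print('cov',P[:,:2].tolist(),P.mean(0)[:2],[round(float(np.degrees(np.arctan2(*(P[i]-P[j])[[1,0]]))),1) for i,j in((0,1),(3,2))],[round(float(np.linalg.norm(P[i]-P[j])),3) for i,j in((0,1),(3,2),(0,3),(1,2))])
print('lip', [onz(*W('w1',q),.188) for q in((376,159),(415,159),(395,150),(395,168))],[onz(*W('w2',q),.188) for q in((400,47),(400,56),(400,66))])
```

```text
barL [ 0.5197 -0.0017  0.2752] [0.4, 0.4]
barR [ 0.5029 -0.0488  0.276 ] [0.0, 0.0]
bar [ 0.511  -0.0253  0.2748] [0.3, 0.3]
levend [ 0.5511 -0.0404  0.2331] [0.2, 0.2]
lipTop [ 0.5924 -0.0547  0.1834] [0.4, 0.4]
vialcap [0.5577 0.0595 0.2169] [0.2, 0.2]
w1 [[0.6003094697491874, 0.06561744000187722], [0.5204690345281162, -0.15357355702188627], [0.45920601486975066, -0.13319795006424107], [0.5435770583470694, 0.09147565510981326]] [ 0.5309 -0.0324] [70.0, 69.4] [0.233, 0.24, 0.062, 0.065]
w2 [[0.5998944215339996, 0.06652589045022231], [0.5197807969003533, -0.15316387134328613], [0.4613250505271124, -0.1324977910484058], [0.5422433232086743, 0.08904806093600384]] [ 0.5308 -0.0325] [70.0, 69.9] [0.234, 0.236, 0.062, 0.062]
cov [[0.668706940390585, 0.04077056010938288], [0.588834815356318, -0.17850127452267434], [0.5296271100319024, -0.1588297188587456], [0.6107043011288841, 0.0637563123979176]] [ 0.5995 -0.0582] [70.0, 70.0] [0.233, 0.237, 0.062, 0.062]
lip [array([ 0.5912, -0.0407,  0.188 ]), array([ 0.5825, -0.0645,  0.188 ]), array([ 0.5925, -0.0543,  0.188 ]), array([ 0.5813, -0.0503,  0.188 ])] [array([ 0.5912, -0.0547,  0.188 ]), array([ 0.5853, -0.0526,  0.188 ]), array([ 0.5787, -0.0503,  0.188 ])]
```

Both wrist views agree to within 0.5 mm:
- **Case:** yaw −20°, origin (0.562, −0.044).
- **Bar:** local (−54, 0, 275).
- **Keeper lip:** far edge at local x ≈ 32, so the seat is at ≈ 31.
- **Lever:** ≈ 1.8 rad.

The jaws are already aligned with the bar, so I'll grip it across its ends.

Call:
{"op": "carry_out", "data": {
  "moves": [
    [40,-15,0,0,0,0,100],
    [63,-23,-10,0,0,0,100],
    [63,-23,-40,0,0,0,100],
    [63,-23,-68,0,0,0,100],
    [63,-23,-68,0,0,0,100]
  ]
}}

```text
time_s: 3.15
tcp_pos: [0.5101, -0.0263, 0.2643]
eef_rot: [29.4, 89.5, -170.5]
contact_force: [-0.5, -1.0, 0.1]
gripper_width: 0.0878
```

Call:
{"op": "carry_out", "data": {
  "moves": [
    [0,0,0,0,0,0,40],
    [0,0,0,0,0,0,40],
    [0,0,0,0,0,0,40],
    [0,0,0,0,0,0,40],
    [0,0,0,0,0,0,40]
  ],
  "squeeze": 30
}}

```text
time_s: 3.65
tcp_pos: [0.512, -0.0258, 0.2693]
eef_rot: [-142.2, 89.9, 18.0]
contact_force: [0.9, 2.8, 1.2]
gripper_width: 0.0534
```

Gripped, width 53.4 mm. Next I swing the loop along its arc about the pin.

Call:
{"op": "carry_out", "data": {
  "moves": [
    [14,-5,3,0,0,0,40],
    [29,-11,2.5,0,0,0,40],
    [44,-16,-1,0,0,0,40],
    [58,-21,-7,0,0,0,40],
    [70,-25,-17,0,0,0,40]
  ]
}}

```text
time_s: 4.15
tcp_pos: [0.5849, -0.0515, 0.2533]
eef_rot: [-165.2, 89.7, -5.0]
contact_force: [3.5, -0.2, 4.5]
gripper_width: 0.0498
```

Call:
{"op": "carry_out", "data": {
  "moves": [
    [10.5,-4,-12,0,0,0,40],
    [18,-6.5,-24,0,0,0,40],
    [21,-8,-35,0,0,0,40],
    [24,-9,-46,0,0,0,40],
    [24,-9,-54,0,0,0,40]
  ]
}}

```text
time_s: 4.65
tcp_pos: [0.6063, -0.0597, 0.1962]
eef_rot: [-82.0, 90.0, 78.2]
contact_force: [3.6, 2.5, 2.1]
gripper_width: 0.0504
```

The width fell to 50 mm, so the bar may have shifted in the pads. I'll look.

Run:
```python
from h import *
im=wcap('w3'); s=r.capture('side'); cv2.imwrite('pics/s3.png',s)
a=cv2.resize(im[80:310,120:400],(560,460),interpolation=cv2.INTER_CUBIC); b=cv2.resize(s[120:235,180:300],(480,460),interpolation=cv2.INTER_CUBIC)
cv2.imwrite('pics/v3.png',cv2.resize(np.hstack([a,b[:,:240*1+240]]),(800,354),interpolation=cv2.INTER_AREA))
```

```text
(no output)
```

View pics/v3.png

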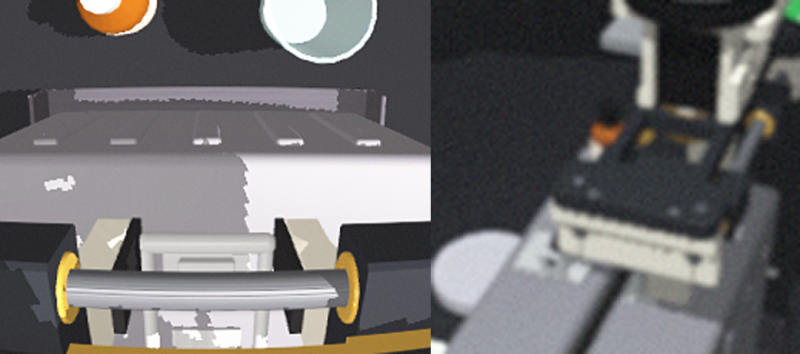

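The crossbar is still between the pads, at crop row ~242, with the keeper visible below it. I'll check where it lies relative to the TCP.

Run:
```python
from h import *
np.set_printoptions(precision=4,suppress=True)
cx=np.array([.940,-.342,0]);O=np.array([.5618,-.0438,0])
s=r.get_state();print(s['tcp_pos'],s['gripper_width'],s['contact_force'])
tl=[(s['tcp_pos']-O)@cx,s['tcp_pos'][2]];print('tcp local',tl)
for u in(207,140,275):
  for z in(.19,.194,.198,.202,.206,.21):
    X=onz(*wray('w3',(120+u/1.538,80+242/1.538)),z);l=(X-O)
    print(u,z,'x',round(l@cx,4),'y',round(l@np.array([.342,.94,0]),4),'R from pin(-29,204)',round(np.hypot(l@cx+.029,z-.204),4), 'R pin t=2.1',round(np.hypot(l@cx+.0235,z-.203),4))
```

```text
[ 0.6056 -0.0595  0.1956] 0.05017511566326271 [2.1954 4.6392 0.3987]
tcp local [np.float64(0.046503716119684006), np.float64(0.19564848339708169)]
207 0.19 x 0.0433 y -0.0 R from pin(-29,204) 0.0736 R pin t=2.1 0.0681
207 0.194 x 0.0453 y -0.0 R from pin(-29,204) 0.075 R pin t=2.1 0.0694
207 0.198 x 0.0473 y -0.0 R from pin(-29,204) 0.0765 R pin t=2.1 0.071
207 0.202 x 0.0493 y -0.0 R from pin(-29,204) 0.0783 R pin t=2.1 0.0728
207 0.206 x 0.0512 y 0.0 R from pin(-29,204) 0.0803 R pin t=2.1 0.0748
207 0.21 x 0.0532 y 0.0 R from pin(-29,204) 0.0825 R pin t=2.1 0.0771
140 0.19 x 0.043 y 0.027 R from pin(-29,204) 0.0734 R pin t=2.1 0.0678
140 0.194 x 0.045 y 0.0263 R from pin(-29,204) 0.0747 R pin t=2.1 0.0691
140 0.198 x 0.047 y 0.0257 R from pin(-29,204) 0.0762 R pin t=2.1 0.0707
140 0.202 x 0.049 y 0.025 R from pin(-29,204) 0.078 R pin t=2.1 0.0725
140 0.206 x 0.051 y 0.0244 R from pin(-29,204) 0.08 R pin t=2.1 0.0745
140 0.21 x 0.053 y 0.0237 R from pin(-29,204) 0.0822 R pin t=2.1 0.0768
275 0.19 x 0.0431 y -0.0274 R from pin(-29,204) 0.0734 R pin t=2.1 0.0679
275 0.194 x 0.0451 y -0.0268 R from pin(-29,204) 0.0748 R pin t=2.1 0.0692
275 0.198 x 0.0471 y -0.0261 R from pin(-29,204) 0.0763 R pin t=2.1 0.0708
275 0.202 x 0.0491 y -0.0254 R from pin(-29,204) 0.0781 R pin t=2.1 0.0726
275 0.206 x 0.0511 y -0.0247 R from pin(-29,204) 0.0801 R pin t=2.1 0.0746
275 0.21 x 0.053 y -0.0241 R from pin(-29,204) 0.0823 R pin t=2.1 0.0769
```

The bar axis sits about 3 mm below the fingertips, at local (44.5, 192.5), so it is pinched by its rounded ends only. The loop holds its place by itself, so I'll open, go 9 mm deeper and regrip.

Call:
{"op": "carry_out", "data": {
  "moves": [
    [0,0,0,0,0,0,80],
    [0,0,0,0,0,0,80],
    [0,0,0,0,0,0,80],
    [-2,0.7,-5,0,0,0,80],
    [-2,0.7,-9,0,0,0,80]
  ]
}}

```text
time_s: 5.25
tcp_pos: [0.6031, -0.0594, 0.1881]
eef_rot: [17.2, 90.0, 177.4]
contact_force: [0.0, -0.6, -0.3]
gripper_width: 0.07
```

Call:
{"op": "carry_out", "data": {
  "moves": [
    [0,0,0,0,0,0,40],
    [0,0,0,0,0,0,40],
    [0,0,0,0,0,0,40],
    [0,0,0,0,0,0,40]
  ],
  "squeeze": 45
}}

```text
time_s: 5.65
tcp_pos: [0.6042, -0.0589, 0.1887]
eef_rot: [-123.1, 89.9, 37.1]
contact_force: [-0.0, 2.5, -0.8]
gripper_width: 0.0499
```

Run:
```python
from h import *
im=wcap('w4'); cv2.imwrite('pics/v4.png',cv2.resize(im[200:300,180:330],(750,500),interpolation=cv2.INTER_CUBIC))
```

```text
(no output)
```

View pics/v4.png

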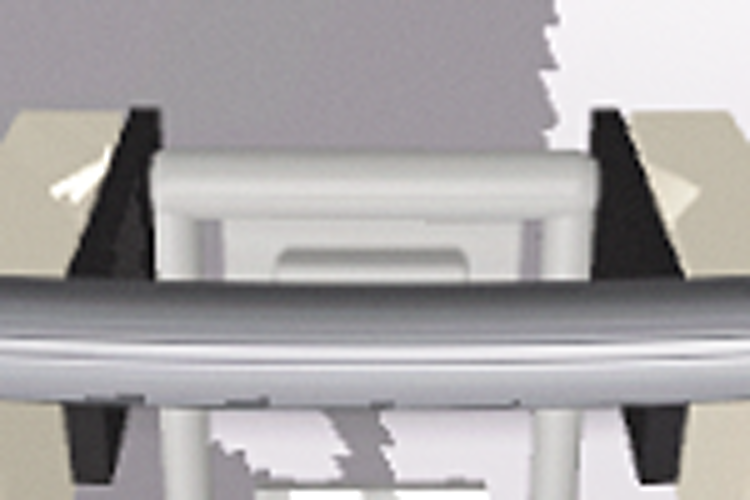

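The crossbar sits firmly between both pads at row ~183, in front of the keeper at row ~260, and is well within the pads. I'll lower it behind the keeper.

Call:
{"op": "carry_out", "data": {
  "moves": [
    [0,0,-5,0,0,0,40],
    [-0.5,0,-10,0,0,0,40],
    [-1,0.3,-15,0,0,0,40],
    [-1,0.3,-16,0,0,0,40],
    [-1,0.3,-16,0,0,0,40]
  ]
}}

```text
time_s: 6.2
tcp_pos: [0.6011, -0.0579, 0.1719]
eef_rot: [-4.0, 89.8, 156.2]
contact_force: [-5.5, 8.3, 4.8]
gripper_width: 0.0497
```

Call:
{"op": "carry_out", "data": {
  "moves": [
    [-2,0.7,0,0,0,0,40],
    [-4,1.4,0,0,0,0,40],
    [-6,2.1,0,0,0,0,40],
    [-8,2.8,0,0,0,0,40],
    [-8,2.8,0,0,0,0,40]
  ]
}}

```text
time_s: 6.7
tcp_pos: [0.5957, -0.0559, 0.1732]
eef_rot: [-149.4, 89.9, 10.8]
contact_force: [3.8, 3.9, 2.9]
gripper_width: 0.05
```

Call:
{"op": "carry_out", "data": {
  "moves": [
    [-1,0.4,0,0,0,0,40],
    [-2,0.7,0,0,0,0,40],
    [-3,1,0,0,0,0,40],
    [-4,1.4,0,0,0,0,40],
    [-4,1.4,0,0,0,0,40]
  ]
}}

```text
time_s: 7.2
tcp_pos: [0.592, -0.0545, 0.1733]
eef_rot: [-153.1, 89.8, 7.1]
contact_force: [4.0, 3.8, 2.6]
gripper_width: 0.05
```

Run:
```python
from h import *
s=r.get_state();d=s['tcp_pos']-np.array([.5618,-.0438,0]);print(s['tcp_pos'],'local x',d@[.94,-.342,0],s['contact_force'],s['gripper_width'])
im=wcap('w5'); cv2.imwrite('pics/v5.png',cv2.resize(im[200:300,180:330],(750,500),interpolation=cv2.INTER_CUBIC))
```

```text
[ 0.5920283  -0.05449463  0.17325018] local x 0.032072167171170715 [3.9949841  3.76300892 2.64932463] 0.0499646426646333
```

View pics/v5.png

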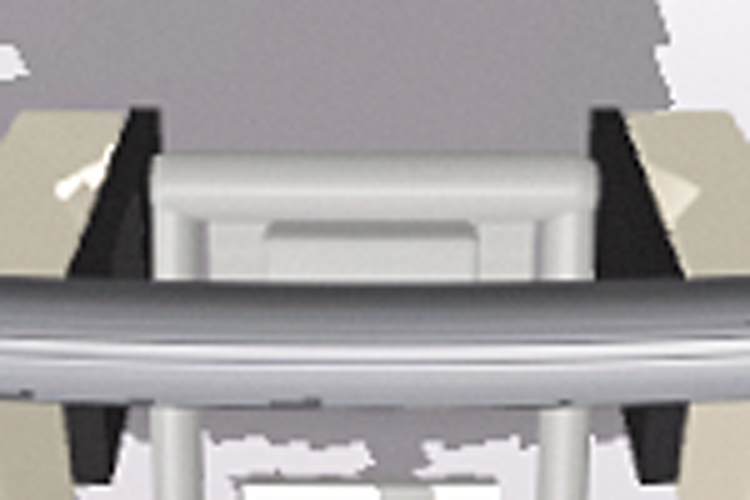

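The bar's near edge is at row ~218 and the lip's far edge at ~222. Given the slanted view, that puts the bar at x ≈ 33 and already partly under the lip. I'll pull on until it meets the post.

Call:
{"op": "carry_out", "data": {
  "moves": [
    [-1,0.4,0,0,0,0,40],
    [-1,0.4,0,0,0,0,40],
    [-2,0.7,0,0,0,0,40],
    [-2,0.7,0,0,0,0,40]
  ]
}}

```text
time_s: 7.65
tcp_pos: [0.5909, -0.054, 0.1735]
eef_rot: [-159.8, 89.7, 0.4]
contact_force: [7.1, 1.9, 0.8]
gripper_width: 0.0497
```

Call:
{"op": "carry_out", "data": {
  "moves": [
    [-1,0.4,0,0,0,0,40],
    [-1,0.4,0,0,0,0,40],
    [-2,0.7,0,0,0,0,40],
    [-2,0.7,0,0,0,0,40]
  ]
}}

```text
time_s: 8.05
tcp_pos: [0.5897, -0.0536, 0.1737]
eef_rot: [-163.3, 89.7, -3.0]
contact_force: [10.0, -0.8, -0.6]
gripper_width: 0.0496
```

Run:
```python
from h import *
s=r.get_state();d=s['tcp_pos']-np.array([.5618,-.0438,0]);print(s['tcp_pos'],'local x',d@[.94,-.342,0],s['contact_force'],s['gripper_width'])
im=wcap('w6');w5=cv2.imread('pics/w5.png')
for n,i in(('w5',w5),('w6',im)):
    g=cv2.cvtColor(i,cv2.COLOR_BGR2GRAY)[225:258,245:265].mean(1); print(n,g.astype(int).tolist())
```

```text
[ 0.58970697 -0.05360935  0.17369103] local x 0.029587350952138724 [ 9.96915258 -0.82923337 -0.60140983] 0.049584981396503684
w5 [153, 153, 153, 153, 153, 146, 155, 169, 177, 185, 192, 201, 214, 224, 212, 206, 203, 198, 191, 154, 144, 146, 165, 199, 206, 208, 208, 208, 209, 211, 218, 155, 79]
w6 [153, 153, 153, 152, 152, 146, 158, 171, 180, 187, 193, 204, 216, 223, 210, 205, 203, 197, 191, 149, 145, 152, 189, 203, 209, 208, 209, 209, 209, 212, 218, 155, 80]
```

The force rises as if something is touching, but the bar is still fully visible with a small gap to the lip. It may be bearing on the lip's face from too high, so I'll compute its height.

Run:
```python
from h import *
cx=np.array([.940,-.342,0]);cy=np.array([.342,.94,0]);O=np.array([.5618,-.0438,0])
for n in('w4','w5','w6'):
    g=cv2.cvtColor(cv2.imread(f'pics/{n}.png'),cv2.COLOR_BGR2GRAY)
    row=g[234:238,195:315].astype(int).mean(0); print(n,[(195+i) for i in range(1,120) if abs(row[i]-row[i-1])>25])
    t=np.load(f'pics/{n}.npz')['tcp']; print(' tcp',((t-O)@cx).round(4),t[2].round(4))
    for v,lab in((230.5,'bar far'),(243.8,'bar near'),(247,'lip')):
        print(' ',lab,[ (z,round(float((onz(*wray(n,(255,v)),z)-O)@cx),4)) for z in(.174,.178,.182,.186)])
    for z in(.174,.178,.182,.186,.194): print('  y ends',z,[round(float((onz(*wray(n,(u,237)),z)-O)@cy),4) for u in(210.4,300)])
```

```text
w4 [199, 200, 201, 209, 210, 211, 299, 300, 309, 310]
 tcp 0.045 0.1887
  bar far [(0.174, 0.0417), (0.178, 0.0436), (0.182, 0.0454), (0.186, 0.0473)]
  bar near [(0.174, 0.0321), (0.178, 0.0342), (0.182, 0.0363), (0.186, 0.0383)]
  lip [(0.174, 0.0297), (0.178, 0.0318), (0.182, 0.034), (0.186, 0.0361)]
  y ends 0.174 [0.0288, -0.0295]
  y ends 0.178 [0.0282, -0.0289]
  y ends 0.182 [0.0275, -0.0282]
  y ends 0.186 [0.0269, -0.0275]
  y ends 0.194 [0.0255, -0.0261]
w5 [200, 201, 202, 209, 210, 211, 299, 300, 309, 310]
 tcp 0.0321 0.1733
  bar far [(0.174, 0.036), (0.178, 0.0379), (0.182, 0.0398), (0.186, 0.0416)]
  bar near [(0.174, 0.0273), (0.178, 0.0294), (0.182, 0.0314), (0.186, 0.0335)]
  lip [(0.174, 0.0251), (0.178, 0.0272), (0.182, 0.0294), (0.186, 0.0315)]
  y ends 0.174 [0.0262, -0.0269]
  y ends 0.178 [0.0256, -0.0262]
  y ends 0.182 [0.0249, -0.0256]
  y ends 0.186 [0.0242, -0.0249]
  y ends 0.194 [0.0229, -0.0235]
w6 [196, 199, 200, 201, 202, 209, 210, 211, 299, 300, 309, 310]
 tcp 0.0296 0.1737
  bar far [(0.174, 0.0333), (0.178, 0.0352), (0.182, 0.037), (0.186, 0.0389)]
  bar near [(0.174, 0.0246), (0.178, 0.0266), (0.182, 0.0287), (0.186, 0.0308)]
  lip [(0.174, 0.0224), (0.178, 0.0245), (0.182, 0.0266), (0.186, 0.0287)]
  y ends 0.174 [0.0264, -0.0269]
  y ends 0.178 [0.0257, -0.0263]
  y ends 0.182 [0.0251, -0.0256]
  y ends 0.186 [0.0244, -0.0249]
  y ends 0.194 [0.0231, -0.0235]
```

The near-edge ray passes by the lip's lower corner. So the bar is at z ≈ 181, bearing on the lip's far face, and needs to be about 5 mm lower. I'll back off +x, regrip with the bar nearer the fingertips, and lower again.

Call:
{"op": "carry_out", "data": {
  "moves": [
    [3,-1,0,0,0,0,40],
    [6,-2.1,0,0,0,0,40],
    [7.5,-2.7,0,0,0,0,40],
    [7.5,-2.7,0,0,0,0,40]
  ]
}}

```text
time_s: 8.5
tcp_pos: [0.5942, -0.0554, 0.1725]
eef_rot: [-58.6, 89.9, 101.6]
contact_force: [1.5, 6.2, 3.4]
gripper_width: 0.0497
```

Call:
{"op": "carry_out", "data": {
  "moves": [
    [0,0,0,0,0,0,75],
    [0,0,0,0,0,0,75],
    [0,0,0,0,0,0,75],
    [0,0,3.5,0,0,0,75],
    [0,0,3.5,0,0,0,75]
  ]
}}

```text
time_s: 9.0
tcp_pos: [0.5943, -0.0564, 0.1765]
eef_rot: [148.1, 90.0, -51.7]
contact_force: [0.5, -0.8, 0.0]
gripper_width: 0.0659
```

Call:
{"op": "carry_out", "data": {
  "moves": [
    [0,0,0,0,0,0,40],
    [0,0,0,0,0,0,40],
    [0,0,0,0,0,0,40],
    [0,0,0,0,0,0,40],
    [0,0,0,0,0,0,40]
  ],
  "squeeze": 60
}}

```text
time_s: 9.5
tcp_pos: [0.5947, -0.0555, 0.1761]
eef_rot: [-116.9, 89.9, 43.3]
contact_force: [1.4, 4.8, -1.5]
gripper_width: 0.0494
```

Call:
{"op": "carry_out", "data": {
  "moves": [
    [-0.5,0.2,-1.5,0,0,0,40],
    [-1,0.4,-3,0,0,0,40],
    [-1.5,0.6,-4.5,0,0,0,40],
    [-2,0.7,-6,0,0,0,40],
    [-2,0.7,-6,0,0,0,40]
  ]
}}

```text
time_s: 10.0
tcp_pos: [0.5931, -0.055, 0.1706]
eef_rot: [-146.5, 89.9, 13.7]
contact_force: [1.7, 5.0, 3.3]
gripper_width: 0.0496
```

Run:
```python
from h import *
s=r.get_state();d=s['tcp_pos']-np.array([.5618,-.0438,0]);print(s['tcp_pos'],'local x',d@[.94,-.342,0],s['contact_force'],s['gripper_width'])
im=wcap('w7')
print(cv2.cvtColor(im,cv2.COLOR_BGR2GRAY)[220:258,245:265].mean(1).astype(int).tolist())
```

```text
[ 0.59307264 -0.05497491  0.17055002] local x 0.03321809998697482 [1.6980091  5.04769848 3.32243134] 0.049631784697721004
[153, 153, 152, 153, 154, 153, 154, 154, 147, 154, 169, 179, 187, 192, 206, 222, 219, 210, 205, 201, 197, 188, 175, 207, 207, 208, 201, 140, 144, 145, 164, 196, 205, 208, 209, 215, 154, 79]
```

The bar is now clear of the lip, with plate visible between them. I'll pull −x.

Call:
{"op": "carry_out", "data": {
  "moves": [
    [-1,0.4,0,0,0,0,40],
    [-2,0.7,0,0,0,0,40],
    [-3,1,0,0,0,0,40],
    [-4,1.4,0,0,0,0,40],
    [-4,1.4,0,0,0,0,40]
  ]
}}

```text
time_s: 10.55
tcp_pos: [0.5896, -0.0537, 0.1708]
eef_rot: [-153.6, 89.8, 6.6]
contact_force: [2.5, 3.9, 2.3]
gripper_width: 0.0495
```

```bash
cat > st.py <<'E'
from h import *
import sys
s=r.get_state();d=s['tcp_pos']-np.array([.5618,-.0438,0]);print(s['tcp_pos'],'local x',d@[.94,-.342,0],s['contact_force'],s['gripper_width'])
im=wcap(sys.argv[1])
print(cv2.cvtColor(im,cv2.COLOR_BGR2GRAY)[220:258,245:265].mean(1).astype(int).tolist())
E
python3 st.py w8
```

```text
[ 0.5895618  -0.05365937  0.17082884] local x 0.029467992701923622 [2.51413895 3.87841034 2.30422667] 0.04950621203630978
[153, 153, 153, 152, 152, 153, 152, 152, 146, 155, 169, 179, 187, 192, 205, 222, 218, 210, 204, 200, 199, 164, 143, 143, 178, 198, 208, 207, 207, 208, 209, 210, 211, 211, 211, 216, 153, 79]
```

Call:
{"op": "carry_out", "data": {
  "moves": [
    [-1,0.4,0,0,0,0,40],
    [-2,0.7,0,0,0,0,40],
    [-3,1,0,0,0,0,40],
    [-3,1,0,0,0,0,40]
  ]
}}

```text
time_s: 11.0
tcp_pos: [0.5871, -0.0527, 0.1709]
eef_rot: [-157.1, 89.8, 3.1]
contact_force: [5.9, 3.4, 1.4]
gripper_width: 0.0494
```

```bash
python3 st.py w9
```

```text
[ 0.58708433 -0.05270734  0.17092899] local x 0.02681358006107066 [5.86707209 3.44738907 1.41917689] 0.04942285508726691
[152, 153, 152, 152, 152, 152, 151, 151, 146, 156, 169, 179, 187, 191, 205, 223, 219, 212, 179, 144, 141, 174, 197, 208, 208, 207, 209, 208, 209, 211, 211, 210, 210, 212, 214, 220, 157, 79]
```

The lip now covers the bar's near 2–3 mm, so it is sliding underneath. I'll pull on to the post.

Call:
{"op": "carry_out", "data": {
  "moves": [
    [-1,0.4,0,0,0,0,40],
    [-2,0.7,0,0,0,0,40],
    [-3,1,0,0,0,0,40],
    [-3,1,0,0,0,0,40]
  ]
}}

```text
time_s: 11.45
tcp_pos: [0.5855, -0.0521, 0.1712]
eef_rot: [-163.1, 89.6, -2.8]
contact_force: [9.7, 0.9, -2.5]
gripper_width: 0.0497
```

```bash
python3 st.py w10
```

```text
[ 0.58545692 -0.05209681  0.1712413 ] local x 0.025075009895191194 [ 9.74382039  0.92786962 -2.50747163] 0.04966954896711677
[153, 153, 152, 151, 152, 151, 152, 148, 145, 158, 171, 180, 187, 193, 207, 224, 218, 213, 162, 144, 141, 183, 199, 209, 207, 208, 209, 209, 210, 211, 211, 210, 211, 213, 215, 220, 157, 80]
```

Seated: the bar and keeper now move together, about 10 N of pull is drawing the cover, and the bar height works out at ≈ 176 mm. I'll release and rise to check.

Call:
{"op": "carry_out", "data": {
  "moves": [
    [0,0,0,0,0,0,80],
    [0,0,0,0,0,0,80],
    [0,0,0,0,0,0,80],
    [0,0,0,0,0,0,80]
  ]
}}

```text
time_s: 11.9
tcp_pos: [0.5817, -0.0525, 0.1699]
eef_rot: [45.2, 89.9, -154.7]
contact_force: [-0.2, -0.2, 0.7]
gripper_width: 0.0699
```

Call:
{"op": "carry_out", "data": {
  "moves": [
    [0,0,25,0,0,0,80],
    [0,0,60,0,0,0,80],
    [0,0,105,0,0,0,80],
    [0,0,125,0,0,0,0],
    [0,0,125,0,0,0,0]
  ]
}}

```text
time_s: 12.4
tcp_pos: [0.5835, -0.0521, 0.2988]
eef_rot: [-156.3, 89.7, 3.9]
contact_force: [-0.7, 1.0, -1.0]
gripper_width: 0.0593
```

```bash
python3 st.py w11|head -1
python3 - <<'E'
import cv2
im=cv2.imread('pics/w11.png');cv2.imwrite('pics/v11.png',cv2.resize(im[90:300,130:390],(780,630))[:600])
E
```

```text
[ 0.58348724 -0.05214934  0.29884227] local x 0.023241481212165988 [-0.72357961  1.01927877 -1.04415778] 0.059311996456425396
```

View pics/v11.png

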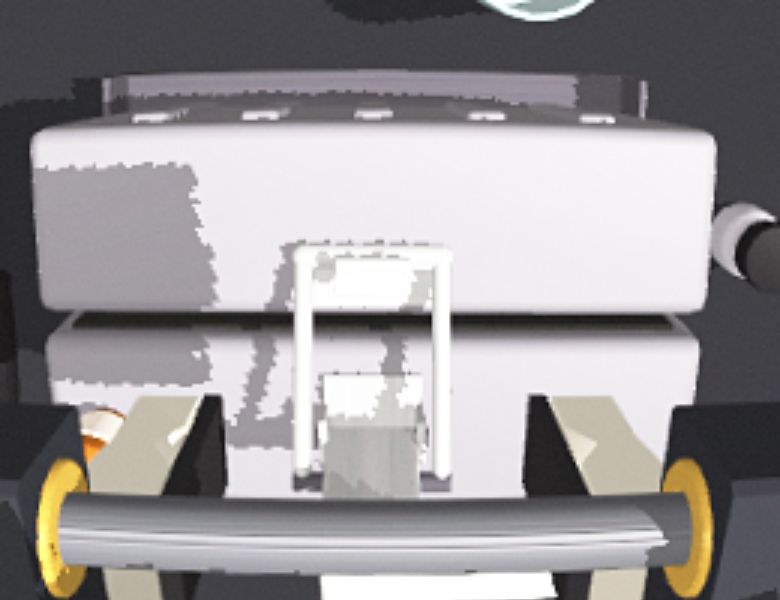

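The bar sits across behind the keeper at row ~253, with the lip at its near side. The rods run straight back to the pin at row ~480, and the lever is standing up. Now I'll shut the fingers and come to the lever's +x side.

Call:
{"op": "carry_out", "data": {
  "moves": [
    [-21,7.5,0,0,0,0,0],
    [-21,7.5,0,0,0,0,0],
    [-21,7.5,0,0,0,0,0],
    [-21,7.5,-30,0,0,0,0],
    [-21,7.5,-50,0,0,0,0]
  ]
}}

```text
time_s: 12.95
tcp_pos: [0.561, -0.0445, 0.2431]
eef_rot: [15.2, 89.9, 175.4]
contact_force: [-0.5, 0.2, 0.0]
gripper_width: 0.0156
```

Call:
{"op": "carry_out", "data": {
  "moves": [
    [0,0,-15,0,0,0,0],
    [0,0,-26,0,0,0,0],
    [0,0,-26,0,0,0,0],
    [0,0,-26,0,0,0,0]
  ]
}}

```text
time_s: 13.35
tcp_pos: [0.5617, -0.0446, 0.2192]
eef_rot: [84.9, 90.0, -114.9]
contact_force: [0.1, 0.1, 0.6]
gripper_width: 0.0004
```

```bash
python3 st.py w12|head -1
```

```text
[ 0.56166535 -0.04462304  0.21916352] local x 0.0001549087094946755 [0.05000851 0.09815455 0.56313707] 0.00037597863897882955
```

Call:
{"op": "carry_out", "data": {
  "moves": [
    [-9.4,3.4,0,0,0,0,0],
    [-18.8,6.8,0,0,0,0,0],
    [-26.3,9.6,0,0,0,0,0],
    [-31,11.3,0,0,0,0,0],
    [-35.7,13,-2,0,0,0,0]
  ]
}}

```text
time_s: 13.9
tcp_pos: [0.5264, -0.0314, 0.2183]
eef_rot: [-164.0, 89.8, -3.8]
contact_force: [5.7, -2.7, 1.1]
gripper_width: 0.0005
```

Call:
{"op": "carry_out", "data": {
  "moves": [
    [-4.5,1.6,-2,0,0,0,0],
    [-9,3.3,-4,0,0,0,0],
    [-13,4.7,-6,0,0,0,0],
    [-17,6.2,-8,0,0,0,0],
    [-20,7.3,-11,0,0,0,0]
  ]
}}

```text
time_s: 14.4
tcp_pos: [0.5054, -0.0239, 0.2063]
eef_rot: [-138.4, 90.0, 21.8]
contact_force: [3.1, -0.6, 1.5]
gripper_width: 0.0005
```

Call:
{"op": "carry_out", "data": {
  "moves": [
    [-1,0.3,-4,0,0,0,0],
    [-1,0.3,-8,0,0,0,0],
    [-1,0.3,-11,0,0,0,0],
    [-1,0.3,-13,0,0,0,0],
    [-1,0.3,-14,0,0,0,0]
  ]
}}

```text
time_s: 14.9
tcp_pos: [0.5044, -0.024, 0.1915]
eef_rot: [34.4, 89.9, -165.4]
contact_force: [-0.0, 0.6, 0.6]
gripper_width: 0.0002
```

```bash
python3 st.py w13|head -1
```

```text
[ 0.50436111 -0.02399067  0.19152584] local x -0.06076735197605236 [-0.03959426  0.62997127  0.58643022] 0.00021328700392055626
```

Call:
{"op": "carry_out", "data": {
  "moves": [
    [0,0,-1.5,0,0,0,0],
    [0,0,-3,0,0,0,0],
    [0,0,-4,0,0,0,0],
    [0,0,-4.5,0,0,0,0],
    [0,0,-4.5,0,0,0,0]
  ]
}}

```text
time_s: 15.45
tcp_pos: [0.5046, -0.0239, 0.1882]
eef_rot: [-171.9, 90.0, -11.7]
contact_force: [-2.0, 0.5, 5.3]
gripper_width: 0.0007
```

```bash
python3 st.py w14|head -1
```

```text
[ 0.50462461 -0.02391142  0.18817646] local x -0.0605467625237883 [-2.04555774  0.52597784  5.25733617] 0.0007450126178268056
```

Contact is at z 188, where the lever's flat face should be. I'll press a little harder, then rise and back off for a check.

Call:
{"op": "carry_out", "data": {
  "moves": [
    [0,0,-1,0,0,0,0],
    [0,0,-2.5,0,0,0,0],
    [0,0,-4,0,0,0,0],
    [0,0,-4,0,0,0,0],
    [0,0,-4,0,0,0,0]
  ]
}}

```text
time_s: 16.0
tcp_pos: [0.5048, -0.024, 0.1876]
eef_rot: [-165.9, 89.9, -5.7]
contact_force: [-15.2, 4.3, 33.8]
gripper_width: 0.0006
```

Call:
{"op": "carry_out", "data": {
  "moves": [
    [0,0,15,0,0,0,0],
    [0,0,60,0,0,0,0],
    [0,0,105,0,0,0,0],
    [-30,12,145,0,0,0,0],
    [-60,22,150,0,0,0,0]
  ]
}}

```text
time_s: 16.5
tcp_pos: [0.4462, -0.0016, 0.338]
eef_rot: [-150.3, 89.6, 9.9]
contact_force: [-0.5, 0.8, -0.3]
gripper_width: 0.0006
```

Call:
{"op": "carry_out", "data": {
  "moves": [
    [0,0,0,0,0,0,0],
    [0,0,0,0,0,0,0],
    [0,0,0,0,0,0,0]
  ]
}}

```text
time_s: 16.8
tcp_pos: [0.4448, -0.0019, 0.3331]
eef_rot: [42.9, 90.0, -156.9]
contact_force: [0.1, 0.4, -0.1]
gripper_width: 0.0002
```

```bash
python3 st.py w15|head -1
python3 - <<'E'
import cv2,numpy as np
from h import *
im=cv2.imread('pics/w15.png');s=r.capture('side');cv2.imwrite('pics/s15.png',s)
a=cv2.resize(im[0:200,130:390],(520,400),interpolation=cv2.INTER_CUBIC);b=cv2.resize(s[150:260,180:300],(280,257),interpolation=cv2.INTER_CUBIC)
b=cv2.copyMakeBorder(b,0,143,0,0,cv2.BORDER_CONSTANT)
cv2.imwrite('pics/v15.png',np.hstack([a,b]))
E
```

```text
[ 0.44475553 -0.00190788  0.33314429] local x -0.12434890555975046 [ 0.10753715  0.41186618 -0.14146841] 0.0001747935009508676
```

View pics/v15.png

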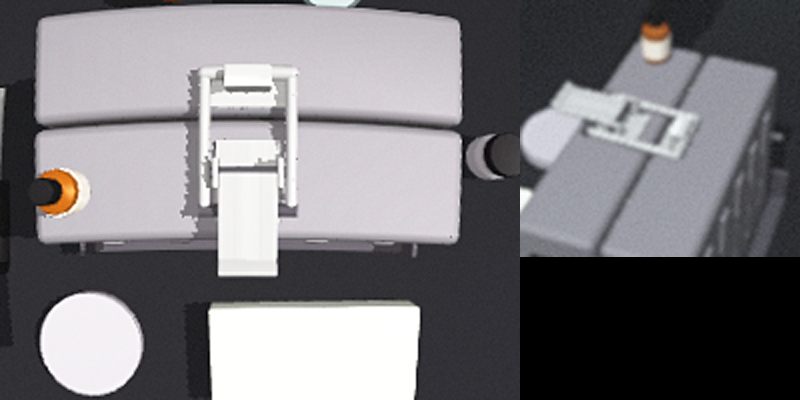

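The lever lies flat to −x, the crossbar is behind the keeper at (248,75), the seam gap is nearly closed and the vial is upright in its place. A numeric check of the lever end and cover comes next.

Run:
```python
from h import *
cx=np.array([.940,-.342,0]);O=np.array([.5618,-.0438,0])
for lab,c in(('lever end',(248,275)),('lever lip inner',(248,262)),('cover seam edge',(120,123)),('fixed seam edge',(120,131)),('bar far edge',(285,66)),('lip far edge',(248,66))):
    print(lab,[(z,round(float((onz(*wray('w15',(130+c[0]/2,c[1]/2)),z)-O)@cx),4)) for z in(.168,.178,.188,.195,.200)])
o=np.load('pics/w15.npz');R=cv2.Rodrigues(o['rvec'])[0];C=-R.T@o['tvec'].ravel()-O;print('cam local',C@cx,C[2])
# side view: lever end corner height
im=cv2.imread('pics/s15.png')
for q in((555,108),(562,85)):
    u=180+(q[0]-520)*120/280;v=150+q[1]*110/257;o_,d=ray('side',(u,v));n=cx
    for x in(-.083,-.076): t=((O+cx*x-o_)@n)/(d@n);X=o_+t*d;print('side corner x',x,'->z',X[2].round(4),'y',((X-O)@np.array([.342,.94,0])).round(4))
```

```text
lever end [(0.168, -0.0873), (0.178, -0.086), (0.188, -0.0848), (0.195, -0.0839), (0.2, -0.0833)]
lever lip inner [(0.168, -0.0801), (0.178, -0.0791), (0.188, -0.0781), (0.195, -0.0773), (0.2, -0.0768)]
cover seam edge [(0.168, -0.0022), (0.178, -0.0036), (0.188, -0.0049), (0.195, -0.0059), (0.2, -0.0066)]
fixed seam edge [(0.168, -0.0067), (0.178, -0.0079), (0.188, -0.0091), (0.195, -0.01), (0.2, -0.0106)]
bar far edge [(0.168, 0.0281), (0.178, 0.0258), (0.188, 0.0235), (0.195, 0.0219), (0.2, 0.0207)]
lip far edge [(0.168, 0.0279), (0.178, 0.0256), (0.188, 0.0233), (0.195, 0.0217), (0.2, 0.0205)]
cam local -0.04659337490684149 0.4913752917891453
side corner x -0.083 ->z 0.1824 y -0.0065
side corner x -0.076 ->z 0.1936 y -0.0183
side corner x -0.083 ->z 0.1945 y 0.0084
side corner x -0.076 ->z 0.2054 y -0.0038
```

```bash
python3 -c "
from plant import r
print(r.close_job()); print(r.get_state()['time_s'])"
```

```text
the job is handed in; nothing more can be done
None
the job is handed in; nothing more can be done
```

The case looks shut and latched, and I handed the job in at about 17 s. The report gives no verdict, so I'm going by my own last checks.

**What I did:** I gripped the loop's crossbar by its ends, swung it over the keeper and drew it under the lip. I let go, then swept the lever over centre with the shut fingers and pressed it down.

**What went wrong on the way:** On the first pull the bar sat about 5 mm too high and bore on the lip's far face. I backed off, regripped lower and pulled again, and it went under.

**Last checks:**
- **Lever:** it met the fingers at z ≈ 188 mm under 34 N, which is the flat position. After release its end is at x ≈ −84 mm, where about −83 is expected. That view alone can't fix the angle to within 0.1 rad.
- **Crossbar:** it lies behind the keeper in the last picture. Its height under the lip at the end was not measured separately.
- **Cover:** the lip moved from x ≈ 32 to 23 mm, which is the full draw. A few millimetres still show between the edges at the seam, which I took to be their rounding.
- **Bystanders:** the vial stands upright in its place, and the dish and box look unmoved. The beaker, bottle, jar and screwdriver were only partly in view or out of it, but nothing came near them.
- **Robot:** clear of everything, with zero contact force.
- **Disagreement:** heights from the side camera differed from the wrist camera's by several millimetres; I relied on the wrist views.

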